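# Seat a steel bar against the end stop of a tool grinder's V-rest

### The job

Two V-rests stand on the grinder's bench, each with a round steel bar lying in its groove. On the rest that has an end stop (the upright plate with the brass screw behind it), push the bar along the groove until its end touches the stop. Keep the bar down in its groove, leave it there, and do not disturb the bar in the other rest.

Things in the scene. Friction and masses are not known exactly. Their poses are not given: they have to be found in the camera images.
- bar_center (a point): Centre of the bar to push: a plain round bright steel bar, 24 mm in diameter, 100 mm long, about 0.35 kg, in the V-groove of the rest with the end stop, 39 mm above the table (the bar's top at 51 mm). Its x axis runs along the bar, which may roll about it. It starts with its end 35 to 85 mm short of the stop and slides easily in the oiled groove (1 to 4 N).
- stop: End stop, fixed at the far end of its V-rest: an upright bright steel plate 10 mm thick, 56 mm wide, top 67 mm above the table, a brass thumbscrew behind it. Origin: middle of the face that the bar's end must touch, at the height of the bar's axis (39 mm above the table). x points level along the groove, away from the bar into the plate; y level across it; z up.
- stop_rest: V-rest that carries the end stop: a dark steel block fixed to the table, 250 mm long, 56 mm wide; flat top 33 mm above the table, so the bar stands 18 mm proud. 90-degree groove, 22 mm wide, 11 mm deep, open at the end away from the stop. Origin on the table under the groove, 100 mm before the stop's face; x along the groove to the stop; the block spans x = -120 to +130 mm.
- other_bar_center (a point): Centre of the bar to leave alone: the same kind of bar (24 mm by 100 mm), lying in the same kind of V-rest without an end stop. The x axis runs along the bar.
Things that resemble listed ones, but are neither listed nor needed, are in the scene too. Leave any brown or purple look-alike of the part that bears bar_center alone.

How it is judged:
On the way:
1. the end of the bar touches the end stop (contact force between bar and stop above 0.2 N and x of bar_center in the frame of stop above -0.06 m).
At the end, for the whole second after the job is handed in: The bar has touched the end stop and lies at rest in its groove (within 10 mm sideways and in height and 10 degrees of the groove's axis) with its end no more than 10 mm from the stop; the other bar is within 15 mm of where it was (x of bar_center in the frame of stop between -0.06 and -0.044 m and y of bar_center in the frame of stop between -0.01 and 0.01 m and z of bar_center in the frame of stop between -0.01 and 0.01 m and angle between the x axis of bar_center and the x axis of stop, either way round below 0.175 rad and linear speed of bar below 0.02 m/s and distance of other_bar_center from where it was at the start of the episode below 0.015 m).
It fails at once if the bar is lifted more than 15 mm out of its groove (z of bar_center in the frame of stop above 0.015 m).
It fails at once if the bar in the other rest is moved by more than 15 mm (distance of other_bar_center from where it was at the start of the episode above 0.015 m).
It also fails if it takes over 27 s, if anything falls off the work surface, if the arm or the gripper's body presses on something with over 40 N, if the wrist force passes 120 N, or if a joint passes its speed limit or range.

### The arm

A 6-joint arm with a two-finger parallel gripper is mounted at the origin on the work surface. World frame = base frame: x ahead of the robot, y to its left, z up, the work surface at z = 0. Lengths are in m, angles in rad, forces in N, time in s.
With the tool pointing down it reaches from about 0.25 to 0.775 m from the base axis. Payload 4 kg.
Tool frame: the origin (TCP) lies at the very end of the fingers, on their centre line; the grasp point (between the pads) lies hold_point_z behind it (hold_point_z is the distance from the TCP to the grasp point, in m); z points along the fingers, y is the direction in which the jaws open and shut (so a half turn about z gives the same grasp; the last joint's range is limited). The gripper opens to 94 mm and grips with 3 to 60 N. Pads are 16 mm wide; open, the fingers measure 119 mm over their backs; the gripper's body (75 mm by 177 mm) begins 78 mm behind the grasp point.
Start: joints at [-1.369, 0.087, 1.371, -0, 1.684, -0.103], TCP at [0.165, -0.525, 0.206] pointing down, gripper open.
Joint ranges: [-3.1, 3.1], [-0.76, 2.03], [0.27, 2.55], [-1.08, 4.22], [0.17, 2.65], [-2.57, 2.57]. Speed limits (rad/s): [2.79, 2.79, 3.14, 3.14, 3.14, 3.14].

### API

Orientations are given as [roll, pitch, yaw] about the fixed x, y, z axes, in that order (R = Rz(yaw) Ry(pitch) Rx(roll)).
In Python, from bench import * gives the robot as it stands.
- The arm moves only by the tool step_arm, never from a script. Its argument "increments" is text: rows parted by semicolons, each of 6 numbers parted by spaces: the shift along the tool's x, y, z in cm, then the turn, a rotation vector about the tool's x, y, z in rad. A call has 1 to 5 rows; each row shifts and turns the commanded pose from where the row before left it, along the tool's axes as they then stand; what a row does not reach is not made up. A row lasts 1/10 s, in which the tool goes at most 50 mm and 8.59 degrees, less where a joint would pass 70% of its speed; a pose out of reach is approached as far as the arm can. A call is refused whole if a number of a shift passes 5 or a number of a turn 0.15, either way. A call with a gripper value outside its range is refused whole. "claw" is the gripper's target within -1 to 1 (shut at 1, half-way at 0, fully open at -1), set as the call begins (left out, the last holds). The fingers move at their own pace and stop on an object; the grip force is fixed at half the most. Time passes only in rows, so rows that do not move let the fingers close. It gives the time, the measured TCP pose, the force and the opening at its end, in the units of the state.
- get_obs(): the state, without advancing time (a new reading comes with each control period).
- snapshot(name): name is "side" or "top"; returns the picture (384x512x3 uint8, red, green, blue); there is no depth.
- calibration(name): a dict with "camera_matrix" (3x3 intrinsics, pixels), "eye" and "orientation" of the camera in the world. Camera axes: x right, y up, looking along -z (the intrinsics and any distortion apply to the point x, -y, -z); pixel columns grow to the right and rows downward; lengths in m; the calibration is good to about 2 mm. A picture is of the moment at which its call begins. calibration takes no time and is no camera call.
- close_job(): hands the job in, once; it reports no verdict.
The state is a dict: "time": time; "joint_positions": joint angles; "qvel": joint speeds; "joint_torque": joint torques, N m; "tool_pos": TCP position; "ee_rot": TCP orientation; "wrist_force": force on the tool from outside, world axes, zero at the start; "wrist_torque": the same for the moment, N m; "width": finger opening in m.
Only numpy, scipy, OpenCV 4.12 (cv2) and the standard library are available. Lean on these libraries where they do the work, as an engineer would, in place of code of your own. Each camera call takes 0.05 s, during which the arm holds its last target. There are 200 camera calls.

## Working session

There is one attempt and no reset: what is moved stays moved. The work goes in short steps, Python scripts to look and compute and a tool call to move; the robot and the scene stay as the last step left them, time stands still between calls to the robot, and variables do not carry over. Pictures are saved under pics/ and viewed, about 8 in all and at most 12, crops included, and the job is handed in when it is done.

Besides the shell and the picture viewer there is one more tool, called after "Request:" as a command line: name --argument value ..., lists and objects as JSON in quotes. step_arm: Moves the arm, as the interface text tells. Its arguments: {"type":"object","properties":{"increments":{"type":"string"},"claw":{"type":"number"}},"required":["increments"]}

```bash
mkdir -p pics
python3 - <<'E'
from bench import *
import cv2
for n in("side","top"):
    cv2.imwrite(f"pics/{n}0.png",cv2.resize(snapshot(n)[:,:,::-1],(800,600),interpolation=cv2.INTER_CUBIC))
    print(n,calibration(n))
o=get_obs();print(o)
E
```

```text
side {'camera_matrix': array([[485.86731965,   0.        , 254.68992975],
       [  0.        , 485.86731965, 189.14878592],
       [  0.        ,   0.        ,   1.        ]]), 'eye': array([0.30694122, 0.76175246, 0.81506971]), 'orientation': array([ 0.8559288 , -0.01772946, -2.86641764])}
top {'camera_matrix': array([[444.70998602,   0.        , 250.99677842],
       [  0.        , 444.70998602, 189.27936455],
       [  0.        ,   0.        ,   1.        ]]), 'eye': array([ 0.43582975, -0.03183818,  0.99757827]), 'orientation': array([ 0.12640259, -0.02243479, -1.54250978])}
{'time': 0.1, 'joint_positions': array([-1.36912163e+00,  8.78457865e-02,  1.37203890e+00, -1.71644947e-05,
        1.68359581e+00, -1.03077280e-01]), 'qvel': array([-0.00031095, -0.00070491, -0.00445428,  0.00034788,  0.0012581 ,
       -0.00045822]), 'joint_torque': array([ 1.85123041e-03, -3.41251123e+01, -3.03302264e+01,  7.20580970e-02,
        3.04039847e-02, -9.78363596e-05]), 'tool_pos': array([ 0.16493766, -0.52419036,  0.20447309]), 'ee_rot': array([-3.13971307e+00, -1.77281052e-04,  3.04749898e-01]), 'wrist_force': array([ 0.10389416, -0.13832911,  0.64932016]), 'wrist_torque': array([-0.01194621,  0.01831867,  0.00586246]), 'width': 0.0941417450198099}
```

View pics/side0.png

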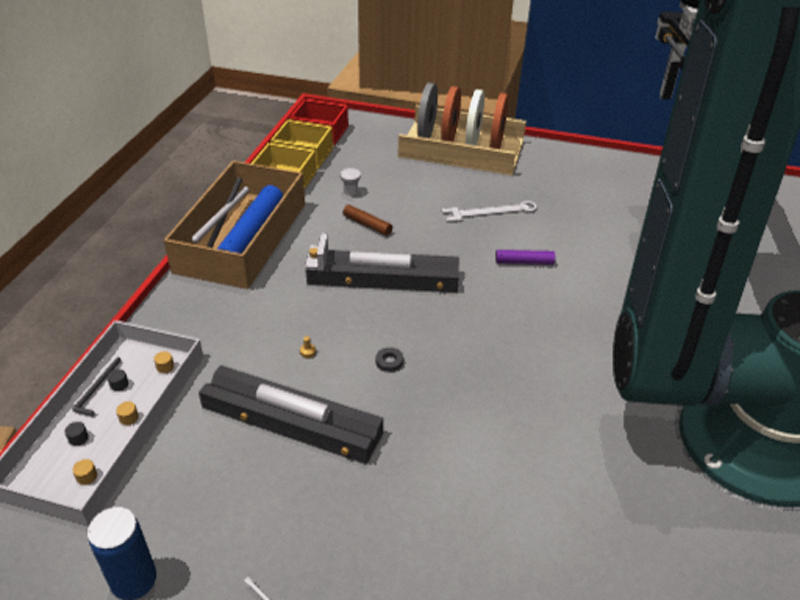

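View pics/top0.png

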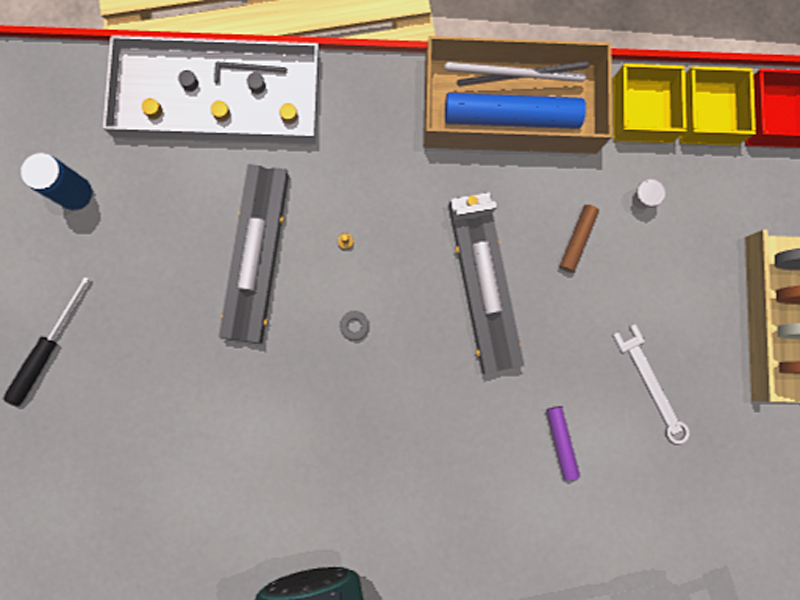

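The side view shows the stop rest with its stop at (320,250) and its bar at (380,259). In the top view the stop rest runs from (472,205) to (503,375), with its bar from (482,242) to (495,312). The other rest is at (255,255).

```bash
cat > h.py <<'E'
from bench import *
import numpy as np, cv2
from scipy.spatial.transform import Rotation as R
def cam(n):
    c=calibration(n); return c["camera_matrix"],np.array(c["eye"]),R.from_euler("xyz",c["orientation"]).as_matrix()
def px2w(n,u,v,z):
    K,e,r=cam(n); d=r@(np.linalg.inv(K)@[u,v,1]*[1,-1,-1]); return e+d*(z-e[2])/d[2]
def w2px(n,p):
    K,e,r=cam(n); q=K@((r.T@(np.asarray(p)-e))*[1,-1,-1]); return q[:2]/q[2]
def crop(n,u0,v0,w,h,s,f):
    cv2.imwrite(f,cv2.resize(snapshot(n)[v0:v0+h,u0:u0+w,::-1],None,fx=s,fy=s,interpolation=cv2.INTER_CUBIC))
E
python3 - <<'E'
from h import *
s=1.5625
crop("top",270,110,80,140,4.2,"pics/c1.png")
for n,l in (("top",[(482,242,.049),(495,312,.049),(455,215,.067),(496,209,.067),(485,377,.033),(522,371,.033)]),("side",[(350,259,.045),(411,261,.045)])):
    for u,v,z in l: print(n,u,v,px2w(n,u/s,v/s,z).round(4))
E
```

```text
top 482 242 [ 0.6364 -0.1728  0.049 ]
top 495 312 [ 0.5388 -0.1919  0.049 ]
top 455 215 [ 0.6691 -0.1325  0.067 ]
top 496 209 [ 0.6795 -0.1889  0.067 ]
top 485 377 [ 0.4497 -0.1816  0.033 ]
top 522 371 [ 0.4595 -0.2329  0.033 ]
side 350 259 [ 0.6347 -0.1608  0.045 ]
side 411 261 [ 0.5379 -0.185   0.045 ]
```

View pics/c1.png

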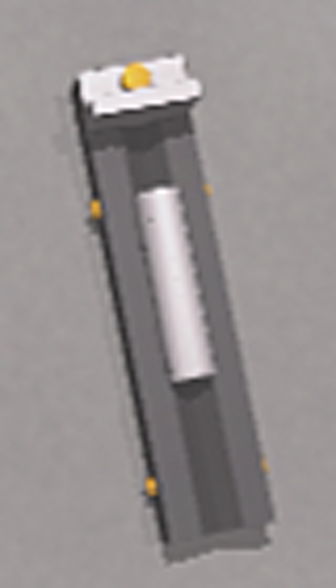

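The crop (4.2x, offset 270,110) shows the bar's far end at about (159,190) and its near end at about (194,379). The stop's top front edge runs from (95,113) to (200,97), and the near end of the groove is at (220,530).

Run:
```python
from h import *
P={}
for k,u,v,z in (("far",159,190,.047),("near",194,379,.047),("stopL",95,113,.067),("stopR",200,97,.067),("groovefar",153,145,.033),("groovenear",220,530,.033),("endL",163,547,.033),("endR",272,522,.033)):
    P[k]=px2w("top",270+u/4.2,110+v/4.2,z); print(k,P[k].round(4))
for a,b in(("far","near"),("groovefar","groovenear"),("stopL","stopR"),("endR","endL")):
    d=P[a]-P[b]; print(a,b,np.hypot(*d[:2]).round(4),np.arctan2(d[1],d[0]).round(3))
```

```text
far [ 0.636  -0.1717  0.047 ]
near [ 0.5378 -0.1909  0.047 ]
stopL [ 0.6707 -0.1355  0.067 ]
stopR [ 0.6809 -0.1892  0.067 ]
groovefar [ 0.663  -0.1703  0.033 ]
groovenear [ 0.4614 -0.2075  0.033 ]
endL [ 0.4519 -0.1781  0.033 ]
endR [ 0.4663 -0.2344  0.033 ]
far near 0.1 0.193
groovefar groovenear 0.205 0.182
stopL stopR 0.0547 1.759
endR endL 0.0581 -1.32
```

The block length, bar length and angles agree: yaw is about 0.187 and the gap about 40 mm. Next I turn the tool to align with the groove, shut the gripper and fly over behind the bar.

Request:
step_arm --increments "0 0 0 0 0 0.118; 2.5 -1.6 0 0 0 0; 2.7 -1.7 0 0 0 0; 2.7 -1.7 0 0 0 0; 2.7 -1.7 0 0 0 0" --claw 1

```text
time: 0.65
tool_pos: [0.2574, -0.4381, 0.2051]
ee_rot: [-3.141, 0.0, 0.186]
wrist_force: [0.5, -0.6, -0.3]
width: 0.0573
```

Request:
step_arm --increments "2.7 -1.7 0 0 0 0; 2.7 -1.7 0 0 0 0; 2.7 -1.7 0 0 0 0; 2.7 -1.7 0 0 0 0; 2.7 -1.7 0 0 0 0"

```text
time: 1.15
tool_pos: [0.3743, -0.3294, 0.2051]
ee_rot: [-3.141, 0.0, 0.187]
wrist_force: [-0.3, -0.4, -0.7]
width: 0.0173
```

Request:
step_arm --increments "2.7 -1.7 0 0 0 0; 2.7 -1.7 0 0 0 0; 2.7 -1.7 0 0 0 0; 2.7 -1.7 0 0 0 0; 0 0 0 0 0 0"

```text
time: 1.65
tool_pos: [0.4689, -0.2411, 0.2048]
ee_rot: [-3.14, -0.0, 0.192]
wrist_force: [-0.1, -1.3, -0.2]
width: 0.0004
```

Request:
step_arm --increments "2.6 -1.8 0 0 0 0; 2.6 -1.8 0 0 0 0; 0 0 3 0 0 0; 0 0 4 0 0 0; 0 0 3 0 0 0"

```text
time: 2.15
tool_pos: [0.5103, -0.1988, 0.1031]
ee_rot: [-3.141, 0.002, 0.187]
wrist_force: [0.8, -0.1, 0.9]
width: 0.0007
```

Request:
step_arm --increments "0 0 2.5 0 0 0; 0 0 1.5 0 0 0; 0 0 0 0 0 0"

```text
time: 2.45
tool_pos: [0.5094, -0.1984, 0.0628]
ee_rot: [-3.138, 0.005, 0.186]
wrist_force: [-0.3, -0.4, -0.2]
width: 0.0005
```

Run:
```python
from h import *
crop("side",170,130,160,75,5,"pics/c2.png")
crop("top",260,100,110,150,4,"pics/c3.png")
o=get_obs();print(o["tool_pos"],o["ee_rot"],w2px("side",o["tool_pos"]),w2px("top",o["tool_pos"]))
```

```text
[ 0.51178826 -0.19928477  0.06628226] [ 3.14076450e+00 -6.98167339e-04  1.86309709e-01] [274.6860635  158.96952136] [321.5674532  211.71031824]
```

View pics/c2.png

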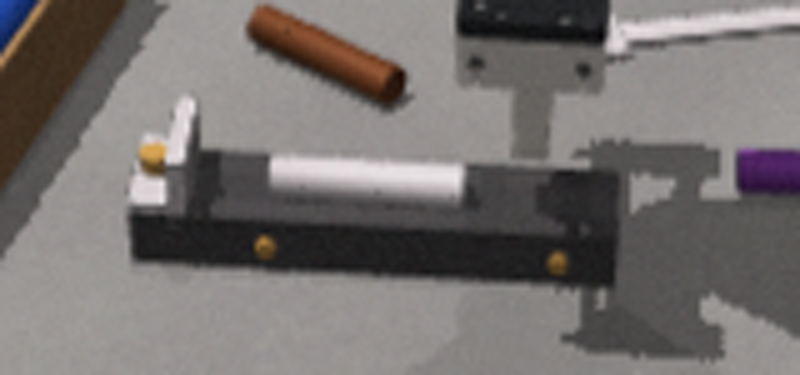

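View pics/c3.png

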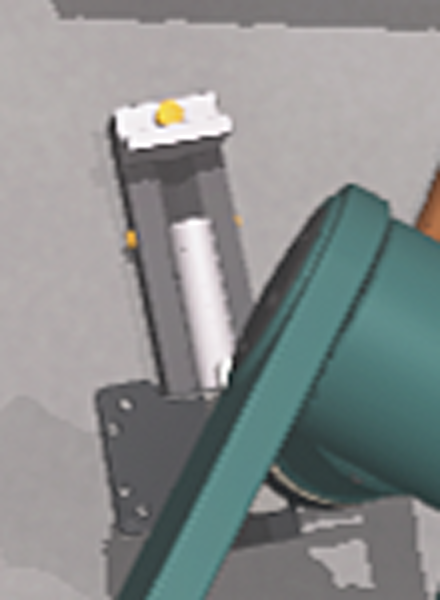

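The side crop shows the closed fingers at (530,155), behind the bar's near end at (463,183) and clear of it. They are aligned to within about 3 mm. The stop is at (185,150) with a gap of about 80 px, roughly 40 mm. I lower next and start the push.

Request:
step_arm --increments "0 -0.2 1 0 0 0; 0 0 0.8 0 0 0; 0 0 0.6 0 0 0; 0 0 0 0 0 0; 0 0 0 0 0 0"

```text
time: 3.05
tool_pos: [0.5111, -0.1966, 0.0413]
ee_rot: [-3.141, 0.0, 0.187]
wrist_force: [-0.1, -0.0, 0.9]
width: 0.0005
```

Request:
step_arm --increments "0.4 0 0 0 0 0; 0.4 0 0 0 0 0; 0.4 0 0 0 0 0; 0.4 0 0 0 0 0; 0 0 0 0 0 0"

```text
time: 3.55
tool_pos: [0.5275, -0.1936, 0.0416]
ee_rot: [3.141, -0.0, 0.187]
wrist_force: [-1.0, 0.6, -0.1]
width: 0.0003
```

Request:
step_arm --increments "0.4 0 0 0 0 0; 0.4 0 0 0 0 0; 0.4 0 0 0 0 0; 0.4 0 0 0 0 0; 0.4 0 0 0 0 0"

```text
time: 4.05
tool_pos: [0.5465, -0.1896, 0.0413]
ee_rot: [-3.141, 0.001, 0.187]
wrist_force: [-2.6, 1.2, 1.5]
width: 0.0005
```

Force of about 2.6 N matches the expected sliding friction, so the bar is in contact.

Request:
step_arm --increments "0.3 0 0 0 0 0; 0.3 0 0 0 0 0; 0.3 0 0 0 0 0; 0.3 0 0 0 0 0; 0 0 0 0 0 0"

```text
time: 4.55
tool_pos: [0.5591, -0.1878, 0.0414]
ee_rot: [3.141, -0.001, 0.187]
wrist_force: [-0.5, 0.7, 1.0]
width: 0.0005
```

Run:
```python
from h import *
crop("side",170,130,160,75,5,"pics/c4.png")
```

```text
(no output)
```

View pics/c4.png

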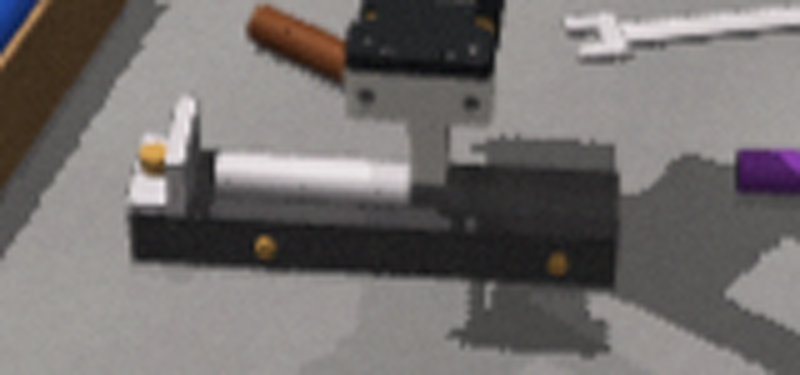

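The bar has slid: its far end moved from (268,172) to (215,170). It sits in the groove against the fingers, with about 10–14 mm left. I continue gently and watch the force.

Request:
step_arm --increments "0.2 0 0 0 0 0; 0.2 0 0 0 0 0; 0.2 0 0 0 0 0; 0.2 0 0 0 0 0; 0 0 0 0 0 0"

```text
time: 5.1
tool_pos: [0.5667, -0.1864, 0.0415]
ee_rot: [3.141, -0.001, 0.187]
wrist_force: [-1.0, -0.2, 0.3]
width: 0.0002
```

Request:
step_arm --increments "0.1 0 0 0 0 0; 0.1 0 0 0 0 0; 0.1 0 0 0 0 0"

```text
time: 5.4
tool_pos: [0.5691, -0.1858, 0.0415]
ee_rot: [3.141, 0.0, 0.187]
wrist_force: [-2.1, -0.9, 0.5]
width: 0.0004
```

Request:
step_arm --increments "0.1 0 0 0 0 0; 0.1 0 0 0 0 0"

```text
time: 5.6
tool_pos: [0.5712, -0.1854, 0.0415]
ee_rot: [3.142, 0.0, 0.187]
wrist_force: [-1.6, -0.7, 0.9]
width: 0.0004
```

Request:
step_arm --increments "0.1 0 0 0 0 0; 0.1 0 0 0 0 0"

```text
time: 5.8
tool_pos: [0.5715, -0.1853, 0.0415]
ee_rot: [-3.141, 0.004, 0.187]
wrist_force: [-7.8, -1.0, 4.8]
width: 0.0008
```

The force jumped and the tool stalled, so the bar is at the stop. One more small step will confirm.

Request:
step_arm --increments "0.1 0 0 0 0 0; 0 0 0 0 0 0"

```text
time: 6.0
tool_pos: [0.5715, -0.1853, 0.0415]
ee_rot: [-3.141, 0.006, 0.187]
wrist_force: [-7.8, -1.0, 4.2]
width: 0.0002
```

Run:
```python
from h import *
crop("side",170,130,160,75,5,"pics/c5.png")
print(get_obs()["wrist_force"],get_obs()["tool_pos"])
```

```text
[-8.72754501 -1.30315544  3.68817294] [ 0.57146226 -0.18531015  0.04141176]
```

View pics/c5.png

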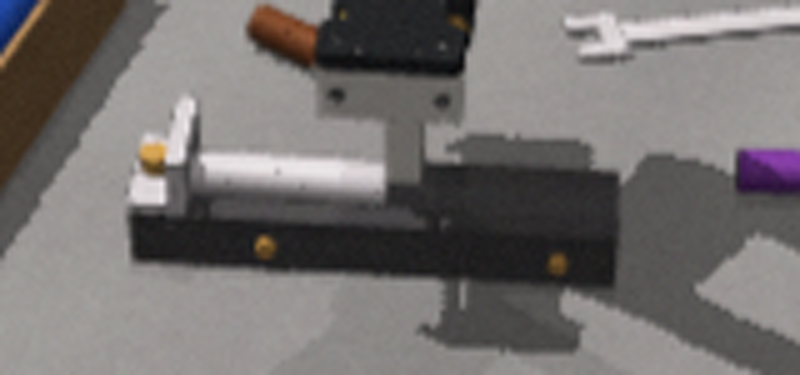

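The bar's far end now meets the stop plate at (192,172), with no gap visible. I back off along the groove, then lift.

Request:
step_arm --increments "-0.5 0 0 0 0 0; -1 0 0 0 0 0; -1 0 0 0 0 0; 0 0 -3 0 0 0; 0 0 -4 0 0 0"

```text
time: 6.55
tool_pos: [0.547, -0.1886, 0.1093]
ee_rot: [-3.138, 0.005, 0.186]
wrist_force: [-0.1, 0.2, 0.9]
width: 0.0005
```

Request:
step_arm --increments "-3 0 -3 0 0 0; -3 0 0 0 0 0; 0 0 0 0 0 0; 0 0 0 0 0 0"

```text
time: 6.95
tool_pos: [0.4903, -0.2006, 0.1416]
ee_rot: [3.141, -0.001, 0.186]
wrist_force: [0.8, 1.0, -0.3]
width: 0.0004
```

Run:
```python
from h import *
crop("side",120,130,190,170,4,"pics/c6.png")
```

```text
(no output)
```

View pics/c6.png

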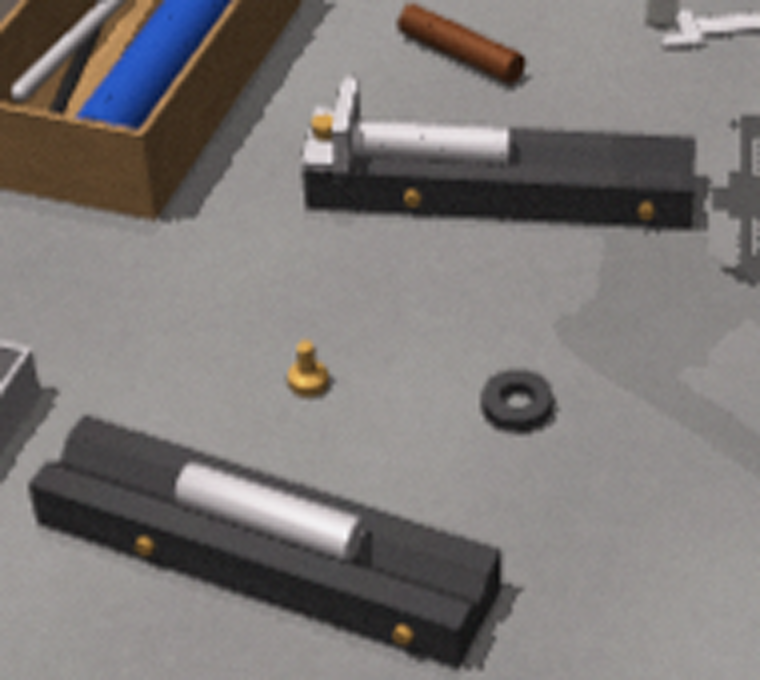

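The bar lies in its groove with its far end against the stop at (355,137) and its near end at (510,145). The other bar, from (180,480) to (355,540), has not moved.

```bash
python3 -c "
from bench import *
print(close_job(), get_obs()['time'])"
```

```text
the job is handed in; nothing more can be done
the job is handed in; nothing more can be done
```

I pushed the bar about 40 mm along its groove with the closed fingers until it met the end stop, then backed off, lifted clear and handed the job in at about 7 s.

- **Contact:** the wrist force rose from about 2 N while sliding to about 8 N, and the tool stopped moving even when told to go further.
- **Last picture:** after the fingers left, the bar lies in its groove with no visible gap at the stop. The other bar looks to be where it started; I judged this by eye and did not measure it.
- **Checks:** none failed. Repeated tool position readings differed by up to about 3 mm, mostly just after moves, which did not affect the push.

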